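# Strip a slot-blot manifold and lay its template plate on the drying rack

### The arm

A 6-joint arm with a two-finger parallel gripper is mounted at the origin on a cart in front of the work surface, level with it; the furniture and walls round the work are solid. World frame = base frame: x ahead of the robot, y to its left, z up, the work surface at z = 0. Lengths are in mm, angles in rad, forces in N, time in s.
With the tool pointing down it reaches from about 350 to 875 mm from the base axis. Payload 4.2 kg.
Tool frame: the origin (TCP) lies at the very end of the fingers, on their centre line; the grasp point (between the pads) lies 19 mm behind it (pinch_z is the distance from the TCP to the grasp point, in mm); z points along the fingers, y is the line along which they close (so a half turn about z gives the same grasp; the last joint's range is limited). The gripper opens to 85 mm and grips with 20 to 120 N. Pads are 22 mm wide; open, the fingers measure 114 mm over their backs; the gripper's body (76 mm by 85 mm) begins 54 mm behind the grasp point. The pads swing forward as they close: fully open they stand 13 mm farther back than shut.
Start: joints at [1.375, 0.385, 0.008, 0, -1.194, -0.259], TCP at [274.518, 561.462, 231.312] pointing down, gripper open.
Joint ranges: [-3.14, 3.14], [-1.21, 2.06], [-1.07, 1.41], [-3.16, 2.05], [-2.99, -0.16], [-3.1, 3.1]. Speed limits (rad/s): [2.79, 2.79, 3.14, 3.14, 3.14, 3.14].

### API

Orientations are given as a unit quaternion [x, y, z, w].
In Python, from bench import * gives the robot as it stands.
- The arm moves only by the tool arm_command, never from a script. Its argument "steps" is one flat list of numbers, 4 for each row, row after row: the shift along the tool's x, y, z in m, then the turn about the tool's z in rad. In form: [tx, ty, tz, roll, tx, ty, tz, roll, ...]. A call has 1 to 20 rows; each row shifts and turns the commanded pose from where the row before left it, along the tool's axes as they then stand; what a row does not reach is not made up. A row lasts 1/8 s, in which the tool goes at most 62.5 mm and 10.7 degrees, less where a joint would pass 70% of its speed; a pose out of reach is approached as far as the arm can. A call with a gripper value outside its range is refused whole. "grip" is the finger opening in m, from 0 to 0.0854, set as the call begins (left out, the last holds). The fingers move at their own pace and stop on an object; the grip force is fixed at half the most. Time passes only in rows, so rows that do not move let the fingers close. It gives the time, the measured TCP pose, the force, the opening and the grip force at its end, in the units of the state.
- read_state(): the state, without advancing time (a new reading comes with each control period).
- get_image(name): name is "scene" or "top" or "wrist"; returns the picture (480x640x3 uint8, red, green, blue); there is no depth.
- get_calibration(name): a dict with "camera_matrix" (3x3 intrinsics, pixels), "cam_to_world" (4x4, takes a point from camera to world coordinates). Camera axes: x right, y down, z forward; pixel columns grow to the right and rows downward; lengths in mm; the calibration is good to about 2 mm. A picture is of the moment at which its call begins: read the wrist's pose just before it. get_calibration takes no time and is no camera call; for the wrist camera it gives the pose at the moment of the call.
- job_done(): hands the job in; it is judged then, once.
The state is a dict: "clock": time; "joints": joint angles; "joint_vel": joint speeds; "joint_efforts": joint torques, N m; "position": TCP position; "ee_rot": TCP orientation; "contact_force": force on the tool from outside, world axes, zero at the start; "wrist_torque": the same for the moment, N m; "gripper_width": finger opening in mm; "grasp_force": force on a finger pad.
Only numpy, scipy, OpenCV 4.12 (cv2) and the standard library are available. Lean on these libraries where they do the work, as an engineer would, in place of code of your own. Each camera call takes 0.05 s, during which the arm holds its last target. There are 200 camera calls.

### The job

The rinsed slot-blot manifold has to be taken apart to dry. Swing both red-knobbed clamps fully aside, then take the white template plate by its black handle and lift it straight up off its two dowels, level and without forcing it, until it is well clear. Lay it gently, handle up, on the sloped drying rack in the free space between the steel grid and the yellow comb, flat on the slope with a long edge resting against the cleat at the foot, let go only once it lies there, and leave the grid, the comb, the bottles and the film roll undisturbed.

Things in the scene. Friction and masses are not known exactly. Their poses are not given: they have to be found in the camera images.
- manifold: Grey vacuum manifold, fixed, 124 (x) x 212 (y) mm, deck 36 mm high; brass barb and red stopcock stick out of its +x side. Origin: centre of underside, on the bench; z up. The plate lies 40 mm above the bench. Two steel dowels 10 mm thick rise to 68 mm at (x, y) = (35, -62) and (-35, 62) mm. Swing clamps at y = +95 (left), -95 mm (right). On either side of the bench, yaw up to 0.45 rad.
- plate: White 48-slot plate, loose, 100 (x) x 150 (y) x 14 mm, about 0.36 kg; its two through holes, 11.2 mm, sit on the dowels and bind if tilted. Origin: centre of underside, z up. Black handle: bar 74 mm along x, 14 mm wide (y), 16 mm tall, its centre 46 mm above the origin over the centre of mass, 24 mm free under it, on posts at x = +-27 mm. Same after a half turn about z.
- clamp_left (a joint): Swing clamp at the manifold's +y end, rad. 0: lever points outward (+y), steel tongue points inward, 10 mm over the plate's edge. Opens counter-clockwise from above: the knob swings from the +y to the -x side of the pivot. Clear of the plate, fully aside, above 1.3, stop at 1.65; starts at 0 to 0.3. Stiff (0.05 N m): stays where left.
- clamp_right (a joint): The mirrored clamp at the -y end, rad: opens clockwise from above, its knob swings from the manifold's -y side to the -x side of the pivot. Fully aside above 1.3, stop at 1.65; starts at 0 to 0.3.
- knob_left (a point): Centre of the top of the left clamp's upright round red knob, 16 mm across, 34 mm tall above the lever; its top is 98 mm above the bench, 36 mm from the pivot axis.
- knob_right (a point): The same on the right clamp.
- pivot_left (a point): Point on the left clamp's upright pivot axis, 54 mm above the bench; fixed to the manifold.
- pivot_right (a point): The same for the right clamp.
- board: Board of the drying rack, fixed, sloped 30 degrees, low side to the robot within 0.25 rad; 340 mm wide, 160 mm up the slope. Origin: middle of its foot, where face meets cleat, 30 mm above the bench; x up the slope, y along the cleat, z out of the face. Steel cleat along the foot, x = -6 to 0 mm, 14 mm proud. A plate against it has its origin at x = 50, z = 0 mm. On either side of the bench.
- grid: Loose perforated dark steel grid, 100 x 90 (y) x 6 mm, on the board against the cleat at one end: its centre at about y = +122 or -122 mm of the board. Origin: centre of underside, axes as the board's. Leave it alone.
- comb: Loose yellow gel comb, 100 x 24 (y) x 6 mm, on the board against the cleat at the other end from the grid (centre at about y = -122 or +122 mm of the board). Origin: centre of underside, axes as the board's. Leave it alone. The plate goes between comb and grid: about 187 mm are free.
- reagent_2: White bottle with a green cap, 42 mm across, 99 mm high, standing between manifold and rack; origin under its centre.
- reagent_1: Brown bottle with a black cap, 50 mm across, 98 mm high, behind the other bottle; origin under its centre.
- wash_bottle: Wash bottle with a blue bent spout, 73 mm across, 195 mm high, behind the work; origin under its centre.
- film_roll: White roll of sealing film standing on its end, 84 mm across, 52 mm high, behind the work; origin under its centre.

How it is judged (in metres and radians):
On the way, in this order (a step that is already met when the one before it is completed fails the run):
1. both clamps are swung aside (above 1.3 rad) while the plate still lies on its seat (value of joint each of clamp_left, clamp_right above 1.3 rad and z of plate in the frame of manifold below 0.045 m and horizontal distance between plate and manifold below 0.01 m), for 0.1 s.
2. the plate has been lifted straight up clear of the dowels: underside more than 70 mm above the bench, within 15 mm of the spot above its seat and within 0.12 rad of level (z of plate in the frame of manifold above 0.07 m and horizontal distance between plate and manifold below 0.015 m and angle between plate's own z axis and vertical below 0.12 rad), for 0.1 s.
3. the plate has been set down on the board between grid and comb while still held: within 10 mm of the surface and 0.12 rad of its slope (contact force between the fingers and plate above 1 N and z of plate in the frame of board between -0.005 and 0.01 m and x of plate in the frame of board between 0.04 and 0.1 m and y of plate in the frame of board between -0.06 and 0.06 m and angle between the z axis of plate and the z axis of board, either way round below 0.12 rad), for 0.05 s.
At the end, for the whole second after the job is handed in: The plate lies at rest flat on the sloped board (within 4 mm, 0.05 rad), handle up, long edge within 7 mm of the cleat and 0.10 rad of parallel, its centre within 50 mm of the board's middle; both clamps above 1.3 rad; grid and comb still flat against the cleat (x of plate in the frame of board between 0.046 and 0.057 m and y of plate in the frame of board between -0.05 and 0.05 m and angle between the y axis of plate and the y axis of board, either way round below 0.1 rad and z of plate in the frame of board between -0.003 and 0.004 m and angle between the z axis of plate and the z axis of board, either way round below 0.05 rad and angle between plate's own z axis and vertical below 0.8 rad and linear speed of plate below 0.01 m/s and x of each of grid, comb in the frame of board below 0.057 m and z of each of grid, comb in the frame of board below 0.004 m and value of joint each of clamp_left, clamp_right above 1.3 rad); the robot touches nothing.
It fails at once if the plate is tilted more than 0.12 rad while still on the dowels (z of plate in the frame of manifold below 0.066 m and horizontal distance between plate and manifold below 0.03 m and angle between plate's own z axis and vertical above 0.12 rad).
It fails at once if the plate is forced against the manifold or its clamps (over 100 N summed over all contact points) (contact force between plate and manifold above 100 N).
It fails at once if the plate is banged onto the board (faster than 0.25 m/s while touching it) or pressed hard on it (over 100 N summed over all contact points) (contact force between plate and board above 100 N or (contact force between plate and board above 1 N and linear speed of plate above 0.25 m/s)).
It fails at once if the steel grid or the comb is pushed away (more than 12 mm) (distance of any of grid, comb from where it was at the start of the episode above 0.012 m).
It fails at once if a bottle or the film roll is moved more than 20 mm or tipped (distance of any of reagent_1, reagent_2, wash_bottle, film_roll from where it was at the start of the episode above 0.02 m or angle between any of reagent_1, reagent_2, wash_bottle, film_roll's own z axis and vertical above 0.35 rad).
It also fails if it takes over 61 s, if anything falls off the work surface, if the arm or the gripper's body presses on something with over 40 N, if the wrist force passes 120 N, or if a joint passes its speed limit or range.

## Working session

There is one attempt and no reset: what is moved stays moved. The work goes in short steps, Python scripts to look and compute and a tool call to move; the robot and the scene stay as the last step left them, time stands still between calls to the robot, and variables do not carry over. Pictures are saved under pics/ and viewed, at most 12 in all, crops included, and the job is handed in when it is done.

Besides the shell and the picture viewer there is one more tool, called after "Call:" as name(argument=value, ...), one argument or row to a line, values as JSON. arm_command: Moves the arm, as the interface text tells. Its arguments: {"type":"object","properties":{"steps":{"type":"array","items":{"type":"number"}},"grip":{"type":"number"}},"required":["steps"]}

```bash
mkdir -p pics
python3 - <<'E'
from bench import *
import cv2,numpy as np
s=read_state();print(s)
for n in ("top","scene"):
    im=get_image(n);c=get_calibration(n);print(n,c)
    cv2.imwrite(f"pics/{n}0.png",im[:,:,::-1])
E
```

```text
{'clock': 0.0, 'joints': array([ 1.37462794e+00,  3.85557165e-01,  6.61533177e-03, -4.81152134e-04,
       -1.19395456e+00, -2.58591348e-01]), 'joint_vel': array([ 6.75007526e-05,  2.90686663e-03,  1.01387407e-04, -5.28824149e-05,
        1.89436314e-03,  1.42034631e-03]), 'joint_efforts': array([ 4.04189668e-04, -3.92286623e+01,  1.88400650e+01,  4.18624967e+00,
       -4.70802115e-03,  6.31893471e-06]), 'position': array([274.26690719, 560.96842895, 230.21973036]), 'ee_rot': array([ 9.74239809e-01, -2.25511957e-01, -1.90725392e-04,  1.05650111e-03]), 'contact_force': array([6.55969376e-01, 3.60642870e-01, 4.87593940e-04]), 'wrist_torque': array([-0.00094393,  0.06913912,  0.02073091]), 'grasp_force': 0.0, 'gripper_width': 85.6733946723645}
top {'camera_matrix': array([[622.84832819,   0.        , 333.77572791],
       [  0.        , 622.84832819, 245.95168628],
       [  0.        ,   0.        ,   1.        ]]), 'cam_to_world': array([[-4.17093287e-03, -9.92332559e-01,  1.23526092e-01,
         4.55456975e+02],
       [-9.99933009e-01,  5.47251665e-03,  1.01994888e-02,
         5.27760344e-01],
       [-1.07972834e-02, -1.23475276e-01, -9.92288907e-01,
         1.39485475e+03],
       [ 0.00000000e+00,  0.00000000e+00,  0.00000000e+00,
         1.00000000e+00]])}
scene {'camera_matrix': array([[456.35924541,   0.        , 314.31430345],
       [  0.        , 456.35924541, 238.3557666 ],
       [  0.        ,   0.        ,   1.        ]]), 'cam_to_world': array([[ 8.74474089e-01, -2.59226321e-01,  4.09996076e-01,
         1.90362993e+02],
       [-4.84606352e-01, -5.03912207e-01,  7.15002917e-01,
        -7.94957131e+02],
       [ 2.12544519e-02, -8.23938227e-01, -5.66280890e-01,
         6.86697738e+02],
       [ 0.00000000e+00,  0.00000000e+00,  0.00000000e+00,
         1.00000000e+00]])}
```

View pics/top0.png

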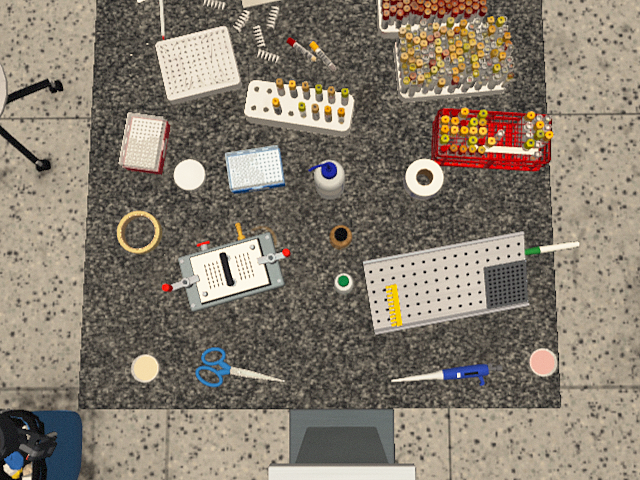

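View pics/scene0.png

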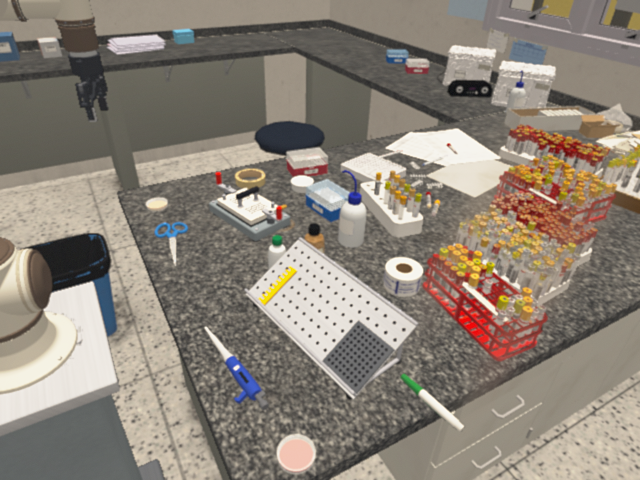

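The top view shows the manifold on the left: handle at about (226,269), left knob (166,288), right knob (286,253). The rack is on the right, with the comb at (394,305) on its +y side and the grid at (506,285) on its -y side. The green-capped bottle at (344,282) stands between them.

```bash
cat > h.py <<'E'
import cv2,numpy as np
from bench import *
def ray(c,uv):
    K,T=c["camera_matrix"],c["cam_to_world"]
    d=T[:3,:3]@np.linalg.solve(K,[uv[0],uv[1],1.]); return T[:3,3],d/np.linalg.norm(d)
def onz(c,uv,z):
    o,d=ray(c,uv); return o+d*(z-o[2])/d[2]
def onplane(c,uv,p,n):
    o,d=ray(c,uv); return o+d*(np.dot(p-o,n)/np.dot(d,n))
def blobs(mask,amin=15):
    n,l,s,ce=cv2.connectedComponentsWithStats(mask.astype(np.uint8))
    return [(s[i,4],ce[i].round(1),s[i,:4],l==i) for i in range(1,n) if s[i,4]>=amin]
def red(im):
    h=cv2.cvtColor(im,cv2.COLOR_RGB2HSV); return ((h[...,0]<8)|(h[...,0]>172))&(h[...,1]>170)&(h[...,2]>90)
def yellow(im):
    h=cv2.cvtColor(im,cv2.COLOR_RGB2HSV); return (abs(h[...,0].astype(int)-26)<6)&(h[...,1]>170)&(h[...,2]>130)
def rect(m):
    return cv2.minAreaRect(np.argwhere(m)[:,::-1].astype(np.float32))
E
python3 - <<'E'
from h import *
im=cv2.imread("pics/top0.png")[:,:,::-1].copy();c=get_calibration("top")
for b in blobs(red(im)):
    if 140<b[1][0]<310 and 220<b[1][1]<310: print("red",b[:3],onz(c,b[1],95).round(1))
box=np.zeros(im.shape[:2],bool);box[245:292,212:242]=1
for b in blobs((im.max(2)<45)&box,30):
    r=rect(b[3]);p=cv2.boxPoints(r);print("handle",b[0],r,onz(c,r[0],92).round(1),[onz(c,q,94)[:2].round(1) for q in p])
for uv in [(364,262),(375,333),(528,303),(524,234)]:
    print(uv,[onz(c,uv,z).round(1) for z in (30,110)])
y=yellow(im);y[:,:380]=0;y[:,410:]=0;y[:270]=0;y[340:]=0
r=rect(y);print("comb",r,onz(c,r[0],60).round(1))
w=get_calibration("wrist");print(w);s=read_state();print(s["position"])
E
```

```text
red (np.int32(34), array([202.8, 243.1]), array([197, 241,  13,   6], dtype=int32)) [624.9 290.1  95. ]
red (np.int32(51), array([286. , 252.1]), array([282, 249,   8,   8], dtype=int32)) [604.8 114.4  95. ]
red (np.int32(67), array([166.7, 287.4]), array([162, 284,  11,   8], dtype=int32)) [531.8 363.8  95. ]
handle 137 ((226.27891540527344, 268.7818908691406), (33.24151611328125, 5.816302299499512), 74.35775756835938) [570.5 240.1  92. ] [array([602.6, 255.7]), array([605.8, 243.9]), array([538.3, 223.9]), array([535.1, 235.6])]
(364, 262) [array([589.4, -51.8,  30. ]), array([581.6, -48.7, 110. ])]
(375, 333) [array([434.6, -74.1,  30. ]), array([435.8, -69.7, 110. ])]
(528, 303) [array([ 497.9, -407.6,   30. ]), array([ 495.4, -383.7,  110. ])]
(524, 234) [array([ 649.6, -405.3,   30. ]), array([ 638.2, -381.5,  110. ])]
comb ((393.2900390625, 305.030029296875), (41.436458587646484, 11.030865669250488), 81.8698959350586) [ 494.  -112.1   60. ]
{'camera_matrix': array([[366.88615211,   0.        , 326.42313266],
       [  0.        , 366.88615211, 235.7556968 ],
       [  0.        ,   0.        ,   1.        ]]), 'cam_to_world': array([[-4.40278183e-01, -8.53249835e-01, -2.79499268e-01,
         3.46879479e+02],
       [-8.97858246e-01,  4.19227992e-01,  1.34530523e-01,
         5.25688490e+02],
       [ 2.38577040e-03,  3.10181576e-01, -9.50674338e-01,
         3.72914519e+02],
       [ 0.00000000e+00,  0.00000000e+00,  0.00000000e+00,
         1.00000000e+00]])}
[274.30050715 561.03878381 230.35466194]
```

Call:
arm_command(
  steps=[0.0407, 0.0176, -0.0022, 0, 0.0407, 0.0176, -0.0022, 0, 0.0407, 0.0176, -0.0022, 0, 0.0407, 0.0176, -0.0022, 0, 0.0407, 0.0176, -0.0022, 0, 0.0407, 0.0176, -0.0022, 0, 0.0407, 0.0176, -0.0022, 0, 0.0407, 0.0176, -0.0022, 0, 0.0407, 0.0176, -0.0022, 0, 0, 0, 0, 0, 0, 0, 0, 0, 0, 0, 0, 0],
  grip=0.034,
)

```text
clock: 1.6
position: [533.3, 259.0, 251.0]
ee_rot: [0.974, -0.225, -0.0, 0.0]
contact_force: [-0.4, 0.1, -0.5]
gripper_width: 34.0
grasp_force: 0.0
```

Run:
```python
from h import *
s=read_state();c=get_calibration("wrist");im=get_image("wrist")
print(s["clock"],s["position"],s["ee_rot"],s["gripper_width"],s["joints"].round(3))
np.savez("w1.npz",K=c["camera_matrix"],T=c["cam_to_world"]);cv2.imwrite("pics/w1.png",im[:,:,::-1])
for b in blobs(red(im),40): print("red",b[:3],onz(c,b[1],95).round(1))
```

```text
1.6 [533.33046472 259.03352278 250.95787304] [ 9.74408031e-01 -2.24786461e-01 -1.78875794e-04  6.74383034e-05] 34.017235854853176 [ 0.725  0.317 -0.043 -0.    -1.211  0.393]
red (np.int32(645), array([455.7,  49.8]), array([439,  36,  34,  28], dtype=int32)) [605.6 117.8  95. ]
red (np.int32(170), array([237.7, 126.8]), array([226, 115,  24,  24], dtype=int32)) [628.9 289.1  95. ]
red (np.int32(456), array([220.8, 263.8]), array([209, 250,  25,  28], dtype=int32)) [535.6 360.8  95. ]
```

View pics/w1.png

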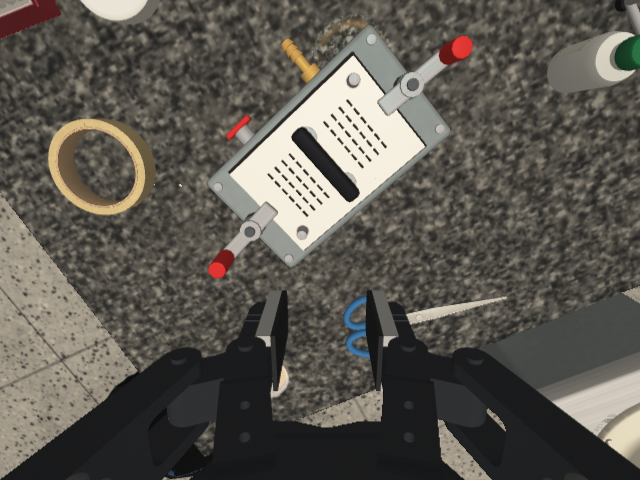

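The wrist view shows the knob tops at (217,271) on the left and (462,46) on the right. The pivot hubs are at (250,231) and (412,84), the dowels at (353,80) and (302,232), and the black handle runs from (300,133) to (352,195).

Run:
```python
from h import *
d=np.load("w1.npz");c=dict(camera_matrix=d["K"],cam_to_world=d["T"]);im=cv2.imread("pics/w1.png")[:,:,::-1]
g=im.max(2)<50;g[:120]=0;g[210:]=0;g[:,:285]=0;g[:,365:]=0
b=max(blobs(g,50),key=lambda b:b[0]);r=rect(b[3]);print("handle",r,onz(c,r[0],93).round(1))
p=cv2.boxPoints(r);print([onz(c,q,93)[:2].round(1) for q in p])
h=cv2.cvtColor(im.copy(),cv2.COLOR_RGB2HSV)
for b in blobs(red(im)&(h[...,2]>195),40):print("knob top",b[:2],onz(c,b[1],98).round(1))
for z in (58,66,70):
  P=[onz(c,u,z)[:2] for u in [(250,231),(412,84)]];print("piv",z,P,np.linalg.norm(P[0]-P[1]))
D=[onz(c,u,68)[:2] for u in [(354,77),(302,230)]];print("dow",D,np.linalg.norm(D[0]-D[1]),(D[0]+D[1])/2)
v=D[0]-D[1];print("yaw",np.arctan2(v[1],v[0])-np.arctan2(-124,70))
v=P[0]-P[1];print("yaw piv",np.arctan2(v[1],v[0])-np.pi/2)
```

```text
handle ((325.4344787597656, 164.11380004882812), (88.94171905517578, 17.10736846923828), 48.36646270751953) [572.8 240.4  93. ]
[array([604.6, 256.5]), array([607.9, 243.4]), array([539.4, 223.6]), array([535.3, 237.2])]
knob top (np.int32(340), array([461.8,  46.6])) [605.6 114.2  98. ]
knob top (np.int32(124), array([237.2, 127.3])) [628.5 289.   98. ]
knob top (np.int32(192), array([216.5, 269.7])) [533.2 365.7  98. ]
piv 58 [array([543.74102781, 335.13331873]), array([597.02826256, 146.9234789 ])] 195.60795790248588
piv 66 [array([545.22332518, 332.47308237]), array([597.23981625, 148.75149316])] 190.9432839424363
piv 70 [array([545.96447386, 331.14296419]), array([597.34559309, 149.66550029])] 188.61094696241153
dow [array([623.0448061 , 189.84794713]), array([525.24311276, 287.95442798])] 138.52816610762142 [574.14395943 238.90118756]
yaw 0.2699227165140048
yaw piv 0.27590575021965225
```

```bash
cat > plan.py <<'E'
from h import *
def cur():
    s=read_state();q=s["ee_rot"];return np.r_[s["position"],2*np.arctan2(q[1],q[0])]
def plan(wps,dec=4):
    """wps: list of (x,y,z,phi,nrows); prints rounded rows, tracking the rounding"""
    p=cur();out=[]
    for *w,n in wps:
        w=np.array(w)
        for k in range(n,0,-1):
            d=(w-p)/k;f=p[3];dphi=(w[3]-f+np.pi)%(2*np.pi)-np.pi
            r=[d[0]*np.cos(f)+d[1]*np.sin(f),d[0]*np.sin(f)-d[1]*np.cos(f),-d[2]]
            r=np.round(np.array(r)/1e3,dec);ro=round(-dphi/k,3)
            out+=[*r,ro];a=r*1e3
            p=p+np.r_[a[0]*np.cos(f)+a[1]*np.sin(f),a[0]*np.sin(f)-a[1]*np.cos(f),-a[2],-ro]
    print(len(out)//4,[float(v)+0.0 for v in out],"end",p.round(2))
def arc(P,a0,a1,n,z,R=36,off=-np.pi):
    return [(P[0]+R*np.cos(a),P[1]+R*np.sin(a),z,a+off,1) for a in np.linspace(a0,a1,n+1)[1:]]
E
python3 - <<'E'
from plan import *
P=(545.4,332);K=(533.2,365.7)
plan([(*K,200,-1.227,6),(*K,70,-1.227,4),(*K,70,-1.227,2)])
A=arc(P,1.915,3.551,14,70)
# second call, planned from the end of the first
import plan as m
m.cur=lambda:np.array([*K,70,-1.227])
b=P[0]+36*np.cos(3.48),P[1]+36*np.sin(3.48)
plan(A+[(*b,70,3.551-np.pi,1),(*b,160,3.551-np.pi,3),(*b,160,3.551-np.pi,1)])
E
```

```text
12 [-0.0078, -0.016, 0.0085, 0.129, -0.0098, -0.0148, 0.0085, 0.129, -0.0116, -0.0134, 0.0085, 0.129, -0.0132, -0.0118, 0.0085, 0.129, -0.0147, -0.0101, 0.0085, 0.129, -0.0158, -0.0081, 0.0085, 0.129, 0.0, 0.0, 0.0325, 0.0, 0.0, 0.0, 0.0325, 0.0, 0.0, 0.0, 0.0325, 0.0, 0.0, 0.0, 0.0325, 0.0, 0.0, 0.0, 0.0, 0.0, 0.0, 0.0, 0.0, 0.0] end [533.24 365.7   70.02  -1.23]
19 [0.0001, 0.0041, 0.0, -0.117, 0.0002, 0.0042, 0.0, -0.117, 0.0003, 0.0042, 0.0, -0.117, 0.0002, 0.0042, 0.0, -0.117, 0.0003, 0.0042, 0.0, -0.117, 0.0002, 0.0042, 0.0, -0.117, 0.0003, 0.0042, 0.0, -0.116, 0.0002, 0.0042, 0.0, -0.117, 0.0003, 0.0042, 0.0, -0.117, 0.0002, 0.0042, 0.0, -0.117, 0.0003, 0.0042, 0.0, -0.117, 0.0002, 0.0042, 0.0, -0.117, 0.0003, 0.0042, 0.0, -0.117, 0.0002, 0.0042, 0.0, -0.116, 0.0001, -0.0026, 0.0, 0.0, 0.0, 0.0, -0.03, 0.0, 0.0, 0.0, -0.03, 0.0, 0.0, 0.0, -0.03, 0.0, 0.0, 0.0, 0.0, 0.0] end [5.1143e+02 3.2004e+02 1.6000e+02 4.1000e-01]
```

Call:
arm_command(
  steps=[-0.0078, -0.016, 0.0085, 0.129, -0.0098, -0.0148, 0.0085, 0.129, -0.0116, -0.0134, 0.0085, 0.129, -0.0132, -0.0118, 0.0085, 0.129, -0.0147, -0.0101, 0.0085, 0.129, -0.0158, -0.0081, 0.0085, 0.129, 0, 0, 0.0325, 0, 0, 0, 0.0325, 0, 0, 0, 0.0325, 0, 0, 0, 0.0325, 0, 0, 0, 0, 0, 0, 0, 0, 0],
  grip=0.03,
)

```text
clock: 3.15
position: [534.6, 366.0, 71.5]
ee_rot: [0.818, -0.576, 0.0, -0.001]
contact_force: [-0.2, -0.1, 0.7]
gripper_width: 30.0
grasp_force: 0.0
```

No contact while going down, so I swing the left clamp.

Call:
arm_command(
  steps=[0.0001, 0.0041, 0.0, -0.117, 0.0002, 0.0042, 0.0, -0.117, 0.0003, 0.0042, 0.0, -0.117, 0.0002, 0.0042, 0.0, -0.117, 0.0003, 0.0042, 0.0, -0.117, 0.0002, 0.0042, 0.0, -0.117, 0.0003, 0.0042, 0.0, -0.116, 0.0002, 0.0042, 0.0, -0.117, 0.0003, 0.0042, 0.0, -0.117, 0.0002, 0.0042, 0.0, -0.117, 0.0003, 0.0042, 0.0, -0.117, 0.0002, 0.0042, 0.0, -0.117, 0.0003, 0.0042, 0.0, -0.117, 0.0002, 0.0042, 0.0, -0.116, 0, 0, 0, 0],
)

```text
clock: 5.03
position: [514.0, 317.9, 72.3]
ee_rot: [0.979, 0.202, 0.002, -0.001]
contact_force: [0.4, 0.6, 0.4]
gripper_width: 29.9
grasp_force: 0.5
```

Run:
```python
from plan import *
print(read_state()["contact_force"],cur())
c=get_calibration("top");im=get_image("top")
for b in blobs(red(im),15):
    if 140<b[1][0]<310 and 220<b[1][1]<310: print("red",b[:3],onz(c,b[1],95).round(1))
P=(545.4,332);a=3.47
b=P[0]+36*np.cos(a),P[1]+36*np.sin(a);f=cur()[3]
R=(605.6,114.2)
plan([(*b,71,f,1),(*b,165,f,3),(*R,165,-1.337,14)])
import plan as m
m.cur=lambda:np.array([*R,165,-1.337])
plan([(*R,70,-1.337,3),(*R,70,-1.337,1)])
```

```text
[0.41727533 0.56488112 0.43401539] [5.13979109e+02 3.17935193e+02 7.23258167e+01 4.06267176e-01]
red (np.int32(34), array([202.8, 243.1]), array([197, 241,  13,   6], dtype=int32)) [624.9 290.1  95. ]
red (np.int32(51), array([286. , 252.1]), array([282, 249,   8,   8], dtype=int32)) [604.8 114.4  95. ]
18 [-0.0015, -0.0033, 0.0011, 0.0, 0.0, 0.0, -0.0313, 0.0, 0.0, 0.0, -0.0314, 0.0, 0.0, 0.0, -0.0313, 0.0, 0.0004, 0.0162, 0.0, 0.124, 0.0024, 0.016, 0.0, 0.125, 0.0043, 0.0156, 0.0, 0.124, 0.0062, 0.0149, 0.0, 0.125, 0.0081, 0.014, 0.0, 0.124, 0.0097, 0.0129, 0.0, 0.125, 0.0113, 0.0116, 0.0, 0.124, 0.0126, 0.0102, 0.0, 0.125, 0.0138, 0.0085, 0.0, 0.124, 0.0148, 0.0067, 0.0, 0.125, 0.0155, 0.0048, 0.0, 0.124, 0.0159, 0.0029, 0.0, 0.125, 0.0162, 0.0009, 0.0, 0.124, 0.0162, -0.0011, 0.0, 0.125] end [605.59 114.18 164.96  -1.34]
4 [0.0, 0.0, 0.0317, 0.0, 0.0, 0.0, 0.0317, 0.0, 0.0, 0.0, 0.0316, 0.0, 0.0, 0.0, 0.0, 0.0] end [605.6  114.2   70.    -1.34]
```

Call:
arm_command(
  steps=[-0.0015, -0.0033, 0.0011, 0.0, 0.0, 0.0, -0.0313, 0.0, 0.0, 0.0, -0.0314, 0.0, 0.0, 0.0, -0.0313, 0.0, 0.0004, 0.0162, 0.0, 0.124, 0.0024, 0.016, 0.0, 0.125, 0.0043, 0.0156, 0.0, 0.124, 0.0062, 0.0149, 0.0, 0.125, 0.0081, 0.014, 0.0, 0.124, 0.0097, 0.0129, 0.0, 0.125, 0.0113, 0.0116, 0.0, 0.124, 0.0126, 0.0102, 0.0, 0.125, 0.0138, 0.0085, 0.0, 0.124, 0.0148, 0.0067, 0.0, 0.125, 0.0155, 0.0048, 0.0, 0.124, 0.0159, 0.0029, 0.0, 0.125, 0.0162, 0.0009, 0.0, 0.124, 0.0162, -0.0011, 0.0, 0.125, 0, 0, 0, 0],
)

```text
clock: 7.45
position: [605.1, 112.5, 162.8]
ee_rot: [0.785, -0.62, -0.0, 0.0]
contact_force: [0.2, 0.5, -0.4]
gripper_width: 30.0
grasp_force: 0.0
```

Run:
```python
from plan import *
c=get_calibration("top");im=get_image("top")
cv2.imwrite("pics/t2.png",cv2.resize(im[200:340,120:320,::-1],None,fx=4,fy=4))
for b in blobs(red(im),12):
    if 140<b[1][0]<310 and 220<b[1][1]<320: print("red",b[:3],onz(c,b[1],95).round(1))
R=(605.6,114.2);Q=np.array((597.3,149));print(cur(),read_state()["joints"])
plan([(*R,165,-1.337,1),(*R,70,-1.337,3),(*R,70,-1.337,1)])
import plan as m
m.cur=lambda:np.array([*R,70,-1.337])
plan(arc(Q,-1.337,-1.291-1.70,14,70,off=0)+[(*(Q+36*np.array([np.cos(-2.991),np.sin(-2.991)])),70,-2.991,1)])
```

```text
[604.9238497  112.9796093  162.83939836  -1.33508718] [ 4.47294482e-01  4.22560827e-01 -1.13024045e-01 -7.17808194e-05
 -1.03559772e+00 -2.11548718e-01]
5 [-0.001, -0.0009, -0.0022, 0.002, 0.0, 0.0, 0.0317, 0.0, 0.0, 0.0, 0.0317, 0.0, 0.0, 0.0, 0.0316, 0.0, 0.0, 0.0, 0.0, 0.0] end [605.57 114.16  70.04  -1.34]
15 [0.0, 0.0043, 0.0, 0.118, -0.0003, 0.0042, 0.0, 0.118, -0.0002, 0.0042, 0.0, 0.118, -0.0003, 0.0043, 0.0, 0.119, -0.0002, 0.0042, 0.0, 0.118, -0.0003, 0.0043, 0.0, 0.118, -0.0002, 0.0042, 0.0, 0.118, -0.0003, 0.0043, 0.0, 0.118, -0.0002, 0.0042, 0.0, 0.118, -0.0003, 0.0043, 0.0, 0.118, -0.0002, 0.0042, 0.0, 0.119, -0.0003, 0.0042, 0.0, 0.118, -0.0002, 0.0043, 0.0, 0.118, -0.0003, 0.0042, 0.0, 0.118, 0.0, 0.0, 0.0, 0.0] end [561.73 143.57  70.    -2.99]
```

View pics/t2.png

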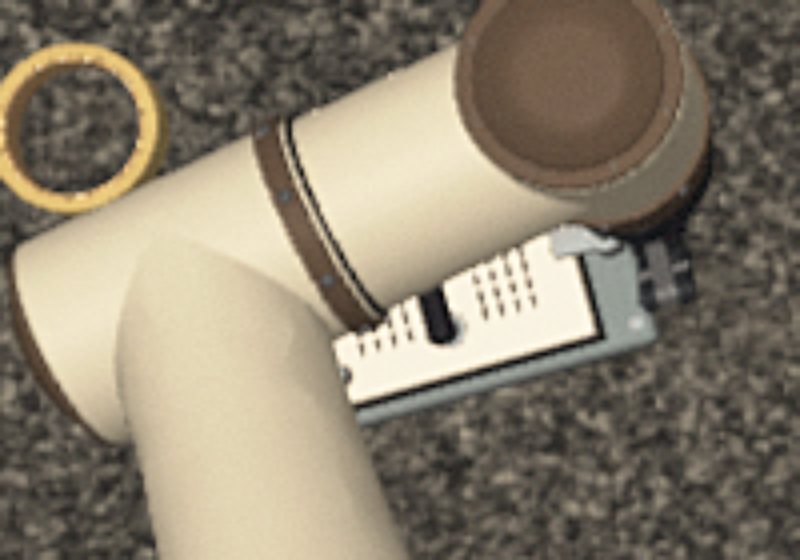

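The arm hides the manifold in this crop. I check the left clamp later with the wrist camera and carry on with the right knob.

Call:
arm_command(
  steps=[-0.001, -0.0009, -0.0022, 0.002, 0.0, 0.0, 0.0317, 0.0, 0.0, 0.0, 0.0317, 0.0, 0.0, 0.0, 0.0316, 0.0, 0.0, 0.0, 0.0, 0.0],
)

```text
clock: 8.12
position: [603.8, 114.3, 67.9]
ee_rot: [0.785, -0.62, -0.001, 0.003]
contact_force: [0.2, 0.2, -0.5]
gripper_width: 30.1
grasp_force: 0.0
```

Call:
arm_command(
  steps=[0.0, 0.0043, 0.0, 0.118, -0.0003, 0.0042, 0.0, 0.118, -0.0002, 0.0042, 0.0, 0.118, -0.0003, 0.0043, 0.0, 0.119, -0.0002, 0.0042, 0.0, 0.118, -0.0003, 0.0043, 0.0, 0.118, -0.0002, 0.0042, 0.0, 0.118, -0.0003, 0.0043, 0.0, 0.118, -0.0002, 0.0042, 0.0, 0.118, -0.0003, 0.0043, 0.0, 0.118, -0.0002, 0.0042, 0.0, 0.119, -0.0003, 0.0042, 0.0, 0.118, -0.0002, 0.0043, 0.0, 0.118, -0.0003, 0.0042, 0.0, 0.118, 0.0, 0.0, 0.0, 0.0],
)

```text
clock: 10.0
position: [562.2, 144.1, 71.9]
ee_rot: [-0.076, 0.997, 0.0, 0.001]
contact_force: [-0.2, -1.6, 1.3]
gripper_width: 30.1
grasp_force: 0.7
```

Run:
```python
from plan import *
p=cur();print(p,read_state()["contact_force"],read_state()["joints"])
f=p[3];b=p[:2]-3.5*np.array([np.sin(f),-np.cos(f)])
H=np.array((572,240.3));fh=0.28-np.pi
# camera is 81 mm along tool +x (towards the robot): stand over the handle +40 towards far side
v=H+40*np.array([np.cos(.28),np.sin(.28)])
plan([(*b,71,f,1),(*b,165,f,3),(*v,250,fh,5),(*v,250,fh,2)])
```

```text
[562.23246871 144.10911267  71.88665252   3.29394852] [-0.19935142 -1.58245932  1.29614871] [ 5.30099061e-01  4.69731606e-01 -3.04162768e-01  6.78379868e-04
 -7.95258460e-01 -1.94901406e+00]
11 [0.0, -0.0035, 0.0009, 0.0, 0.0, 0.0, -0.0313, 0.0, 0.0, 0.0, -0.0314, 0.0, 0.0, 0.0, -0.0313, 0.0, -0.0128, 0.0204, -0.017, -0.026, -0.0133, 0.0201, -0.017, -0.025, -0.0138, 0.0198, -0.017, -0.026, -0.0143, 0.0194, -0.017, -0.025, -0.0148, 0.019, -0.017, -0.026, 0.0, 0.0, 0.0, 0.0, 0.0, 0.0, 0.0, 0.0] end [610.42 251.33 249.99   3.42]
```

Call:
arm_command(
  steps=[0.0, -0.0035, 0.0009, 0.0, 0.0, 0.0, -0.0313, 0.0, 0.0, 0.0, -0.0314, 0.0, 0.0, 0.0, -0.0313, 0.0, -0.0128, 0.0204, -0.017, -0.026, -0.0133, 0.0201, -0.017, -0.025, -0.0138, 0.0198, -0.017, -0.026, -0.0143, 0.0194, -0.017, -0.025, -0.0148, 0.019, -0.017, -0.026, 0.0, 0.0, 0.0, 0.0, 0.0, 0.0, 0.0, 0.0],
)

```text
clock: 11.38
position: [609.8, 250.4, 247.7]
ee_rot: [-0.139, 0.99, -0.0, -0.001]
contact_force: [-0.3, -0.8, 0.6]
gripper_width: 29.9
grasp_force: 0.0
```

Run:
```python
from h import *
s=read_state();c=get_calibration("wrist");im=get_image("wrist");print(s["position"])
np.savez("w2.npz",K=c["camera_matrix"],T=c["cam_to_world"]);cv2.imwrite("pics/w2.png",im[:,:,::-1])
h=cv2.cvtColor(im.copy(),cv2.COLOR_RGB2HSV)
for b in blobs(red(im)&(h[...,2]>195),40):
    k=onz(c,b[1],98);print("knob top",b[:2],k.round(1))
    for P,y,sg in (((545.4,332),1.851,1),((597.3,149),-1.291,-1)):
        v=k[:2]-P;print(np.linalg.norm(v).round(1),round(sg*((np.arctan2(v[1],v[0])-y+np.pi)%(2*np.pi)-np.pi),2))
g=(im.max(2)<50);
for b in blobs(g,400):
    if b[0]<4000:
        r=rect(b[3]);print("handle?",b[0],r,onz(c,r[0],93).round(1),[onz(c,q,93)[:2].round(1) for q in cv2.boxPoints(r)])
```

```text
[609.80310675 250.42259203 247.7139248 ]
knob top (np.int32(292), array([200.1, 120.4])) [563.3 136.3  98. ]
196.5 2.95
36.3 1.49
knob top (np.int32(293), array([455.1, 121.1])) [510.8 323.   98. ]
35.8 1.55
194.3 2.96
knob top (np.int32(98), array([371.1, 234.6])) [614.5 289.6  98. ]
81.1 -2.4
141.6 -2.74
handle? 430 ((329.0, 101.0), (2.0, 174.0), 90.0) [523.  226.7  93. ] [array([540.4, 162.9]), array([504.2, 290.2]), array([505.5, 290.7]), array([541.8, 163.2])]
handle? 1452 ((329.0, 165.5), (89.0, 16.0), 90.0) [569.7 240.1  93. ] [array([538.6, 224.8]), array([535.3, 236.7]), array([603.1, 256.7]), array([606.8, 243.8])]
handle? 1464 ((23.5, 171.5), (37.0, 47.0), 90.0) [641.6   4.6  93. ] [array([631.7, -13.8]), array([621.5,  22.1]), array([651.9,  23.5]), array([662.4, -13.5])]
handle? 831 ((568.2636108398438, 354.556396484375), (23.318145751953125, 87.68496704101562), 34.186119079589844) [678.6 508.2  93. ] [array([718.8, 491.9]), array([633.3, 499.9]), array([640.7, 523.6]), array([728. , 517.3])]
```

View pics/w2.png

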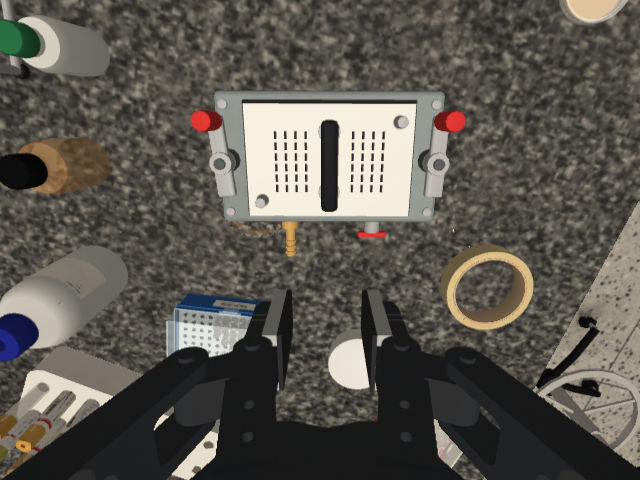

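Both clamps are open, at about 1.55 (left) and 1.49 (right). The handle is aligned with the tool at column 329 and measures about (571,240). Next I lower over it.

Run:
```python
from plan import *
H=(571.3,240.3);f=cur()[3];print(f)
plan([(*H,150,f,3),(*H,66,f,4),(*H,66,f,2)])
```

```text
3.4191905107761906
9 [0.0132, 0.0004, 0.0325, 0.0, 0.0132, 0.0004, 0.0325, 0.0, 0.0132, 0.0003, 0.0326, 0.0, 0.0, 0.0, 0.021, 0.0, 0.0, 0.0, 0.021, 0.0, 0.0, 0.0, 0.021, 0.0, 0.0, 0.0, 0.021, 0.0, 0.0, 0.0, 0.0, 0.0, 0.0, 0.0, 0.0, 0.0] end [571.32 240.29  65.98   3.42]
```

Call:
arm_command(
  steps=[0.0132, 0.0004, 0.0325, 0.0, 0.0132, 0.0004, 0.0325, 0.0, 0.0132, 0.0003, 0.0326, 0.0, 0.0, 0.0, 0.021, 0.0, 0.0, 0.0, 0.021, 0.0, 0.0, 0.0, 0.021, 0.0, 0.0, 0.0, 0.021, 0.0, 0.0, 0.0, 0.0, 0.0, 0.0, 0.0, 0.0, 0.0],
  grip=0.042,
)

```text
clock: 12.55
position: [572.3, 240.8, 67.4]
ee_rot: [-0.138, 0.99, 0.0, 0.0]
contact_force: [-0.2, -1.7, -0.3]
gripper_width: 42.0
grasp_force: 0.0
```

Call:
arm_command(
  steps=[0, 0, 0, 0, 0, 0, 0, 0, 0, 0, 0, 0, 0, 0, 0, 0, 0, 0, 0, 0, 0, 0, 0, 0],
  grip=0.0,
)

```text
clock: 13.3
position: [572.4, 241.4, 67.9]
ee_rot: [-0.139, 0.99, 0.0, 0.001]
contact_force: [-1.6, -0.5, 5.9]
gripper_width: 12.8
grasp_force: 60.0
```

Call:
arm_command(
  steps=[0, 0, -0.003, 0, 0, 0, -0.003, 0, 0, 0, -0.003, 0, 0, 0, -0.003, 0, 0, 0, -0.003, 0],
)

```text
clock: 13.92
position: [571.8, 241.2, 81.7]
ee_rot: [-0.138, 0.99, 0.0, -0.0]
contact_force: [1.6, 2.1, -5.2]
gripper_width: 13.1
grasp_force: 58.5
```

Call:
arm_command(
  steps=[0, 0, -0.004, 0, 0, 0, -0.004, 0, 0, 0, -0.004, 0, 0, 0, -0.004, 0, 0, 0, -0.004, 0, 0, 0, -0.004, 0, 0, 0, -0.004, 0, 0, 0, 0, 0, 0, 0, 0, 0],
)

```text
clock: 15.05
position: [571.7, 240.9, 109.6]
ee_rot: [-0.138, 0.99, -0.0, -0.0]
contact_force: [1.0, 0.3, -3.6]
gripper_width: 12.9
grasp_force: 58.7
```

The plate is off the dowels with about 3.6 N of load. I keep lifting it straight up and measure the rack from the fixed cameras.

Call:
arm_command(
  steps=[0, 0, -0.015, 0, 0, 0, -0.02, 0, 0, 0, -0.02, 0, 0, 0, -0.02, 0, 0, 0, -0.015, 0, 0, 0, 0, 0],
)

```text
clock: 15.8
position: [572.6, 241.5, 201.6]
ee_rot: [-0.139, 0.99, 0.001, 0.002]
contact_force: [0.7, -0.2, -3.1]
gripper_width: 13.1
grasp_force: 58.8
```

Run:
```python
from h import *
res={}
for n,roi in (("top",(470,255,545,320)),("scene",(310,310,410,400))):
    im=cv2.imread(f"pics/{n}0.png")[:,:,::-1].copy();c=get_calibration(n)
    y=yellow(im)
    yr=(380,275,410,335) if n=="top" else (255,260,305,312)
    m=np.zeros(y.shape,bool);m[yr[1]:yr[3],yr[0]:yr[2]]=1;r=rect(y&m)
    g=cv2.GaussianBlur(cv2.cvtColor(im,cv2.COLOR_RGB2GRAY),(0,0),1.5)<100
    m[:]=0;m[roi[1]:roi[3],roi[0]:roi[2]]=1
    g=cv2.morphologyEx((g&m).astype(np.uint8),cv2.MORPH_CLOSE,np.ones((5,5)))
    g=cv2.morphologyEx(g,cv2.MORPH_OPEN,np.ones((15,15)))
    b=max(blobs(g>0,200),key=lambda b:b[0])
    quad=cv2.boxPoints(rect(b[3]))
    M=cv2.moments(b[3].astype(np.uint8));gc=(M["m10"]/M["m00"],M["m01"]/M["m00"])
    print(n,"comb",r[0],r[1],"grid",gc,b[0],b[2],"comb@60",onz(c,r[0],60).round(1),"grid@60",onz(c,gc,60).round(1))
    res[n]=[ray(c,r[0]),ray(c,gc)]
    o=im[:,:,::-1].copy();cv2.drawContours(o,cv2.findContours(b[3].astype(np.uint8),0,1)[0],-1,(0,0,255),1);cv2.imwrite(f"pics/g_{n}.png",o)
for i,nm in enumerate(("comb","grid")):
    (o1,d1),(o2,d2)=res["top"][i],res["scene"][i]
    t=np.linalg.lstsq(np.c_[d1,-d2],o2-o1,rcond=None)[0];a,b=o1+t[0]*d1,o2+t[1]*d2
    print(nm,((a+b)/2).round(1),"gap",np.linalg.norm(a-b).round(1))
a=cv2.imread("pics/g_top.png")[220:340,350:560];b=cv2.imread("pics/g_scene.png")[235:400,240:420]
cv2.imwrite("pics/g.png",np.vstack([cv2.resize(a,(525,300)),cv2.resize(b,(525,300))]))
```

```text
top comb (393.2900390625, 305.030029296875) (41.436458587646484, 11.030865669250488) grid (517.304979253112, 281.9253112033195) 2410 [487 255  58  50] comb@60 [ 494.  -112.1   60. ] grid@60 [ 542.  -377.8   60. ]
scene comb (276.9518737792969, 284.52557373046875) (8.79310417175293, 46.0) grid (356.8819612590799, 355.2282082324455) 1652 [335 332  45  48] comb@60 [ 490.7 -117.9   60. ] grid@60 [ 534.  -357.9   60. ]
comb [ 493.7 -112.4   54.8] gap 1.0
grid [ 534.1 -370.    73.9] gap 15.7
```

View pics/g.png

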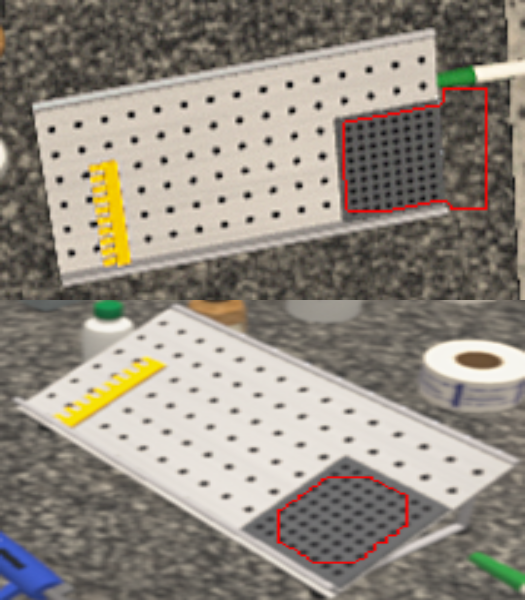

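The crop shows the grid's top-view corners at about (485,268), (525,261), (527,303) and (488,309). The scene-view corners are (359,322), (393,348), (355,393) and (324,360). I triangulate these by hand, because the mask spilled onto the bench.

Run:
```python
from h import *
ct,cs=get_calibration("top"),get_calibration("scene")
def tri(u,v):
    (o1,d1),(o2,d2)=ray(ct,u),ray(cs,v)
    t=np.linalg.lstsq(np.c_[d1,-d2],o2-o1,rcond=None)[0];a,b=o1+t[0]*d1,o2+t[1]*d2
    return (a+b)/2,np.linalg.norm(a-b)
S={"g up +y":((484.8,268),(358.6,321.9)),"g up -y":((524.8,260.8),(392.9,348.3)),"g ft -y":((526.8,302.8),(354.9,392.9)),"g ft +y":((487.6,308.8),(324.3,360.4)),
"b up +y":((364,262),(300.7,239)),"b up -y":((523.2,232.8),(416.8,324)),"b ft +y":((375.2,334),(246,292))}
P={}
for k,(u,v) in S.items():
    P[k],g=tri(u,v);print(k,P[k].round(1),"gap",g.round(1))
```

```text
g up +y [ 570.7 -305.2   78.5] gap 0.3
g up -y [ 585.6 -389.4   82. ] gap 1.1
g ft -y [ 499.6 -405.2   31.7] gap 2.9
g ft +y [ 487.8 -320.    32.2] gap 4.5
b up +y [582.4 -49.1 105.4] gap 0.9
b up -y [ 641.4 -380.9  107.2] gap 0.5
b ft +y [434.2 -75.1  28.7] gap 3.6
```

Run:
```python
from plan import *
f=.176+np.pi
plan([(500.7,-220.8,200,f,18),(500.7,-220.8,200,f,2)])
```

```text
20 [0.0109, -0.0236, 0.0001, 0.006, 0.0107, -0.0237, 0.0001, 0.006, 0.0106, -0.0237, 0.0001, 0.006, 0.0105, -0.0238, 0.0001, 0.006, 0.0103, -0.0239, 0.0001, 0.006, 0.0102, -0.0239, 0.0001, 0.006, 0.01, -0.024, 0.0001, 0.005, 0.0099, -0.024, 0.0001, 0.006, 0.0098, -0.0241, 0.0001, 0.005, 0.0096, -0.0241, 0.0001, 0.006, 0.0095, -0.0242, 0.0001, 0.005, 0.0094, -0.0242, 0.0001, 0.006, 0.0092, -0.0243, 0.0001, 0.005, 0.0091, -0.0243, 0.0001, 0.006, 0.009, -0.0244, 0.0001, 0.005, 0.0089, -0.0245, 0.0, 0.006, 0.0087, -0.0245, 0.0001, 0.005, 0.0086, -0.0245, 0.0, 0.006, 0.0, 0.0, 0.0, 0.0, 0.0, 0.0, 0.0, 0.0] end [ 500.66 -220.79  200.      3.32]
```

Call:
arm_command(
  steps=[0.0109, -0.0236, 0.0001, 0.006, 0.0107, -0.0237, 0.0001, 0.006, 0.0106, -0.0237, 0.0001, 0.006, 0.0105, -0.0238, 0.0001, 0.006, 0.0103, -0.0239, 0.0001, 0.006, 0.0102, -0.0239, 0.0001, 0.006, 0.01, -0.024, 0.0001, 0.005, 0.0099, -0.024, 0.0001, 0.006, 0.0098, -0.0241, 0.0001, 0.005, 0.0096, -0.0241, 0.0001, 0.006, 0.0095, -0.0242, 0.0001, 0.005, 0.0094, -0.0242, 0.0001, 0.006, 0.0092, -0.0243, 0.0001, 0.005, 0.0091, -0.0243, 0.0001, 0.006, 0.009, -0.0244, 0.0001, 0.005, 0.0089, -0.0245, 0.0, 0.006, 0.0087, -0.0245, 0.0001, 0.005, 0.0086, -0.0245, 0.0, 0.006, 0.0, 0.0, 0.0, 0.0, 0.0, 0.0, 0.0, 0.0],
)

```text
clock: 18.3
position: [499.3, -221.6, 198.1]
ee_rot: [-0.087, 0.996, 0.0, 0.0]
contact_force: [0.1, 0.0, -3.8]
gripper_width: 13.1
grasp_force: 59.0
```

Call:
arm_command(
  steps=[0, 0, 0.018, 0, 0, 0, 0.018, 0, 0, 0, 0.018, 0, 0, 0, 0.014, 0, 0, 0, 0.01, 0, 0, 0, 0.006, 0, 0, 0, 0, 0],
)

```text
clock: 19.18
position: [499.9, -221.2, 113.9]
ee_rot: [-0.088, 0.996, 0.0, -0.0]
contact_force: [-0.1, 0.8, -3.2]
gripper_width: 12.7
grasp_force: 58.9
```

Run:
```python
from plan import *
s=read_state();print(cur(),s["contact_force"],s["wrist_torque"],s["joints"].round(2))
a=get_image("scene")[120:420,160:500,::-1];cv2.imwrite("pics/s3.png",cv2.resize(a,None,fx=2,fy=2))
```

```text
[ 499.85634348 -221.21129976  113.9140102     3.31748229] [-0.13381501  0.76470332 -3.19017108] [ 0.02011403  0.02434091 -0.02248196] [-0.12  0.37 -0.34  0.   -0.86 -1.28]
```

View pics/s3.png

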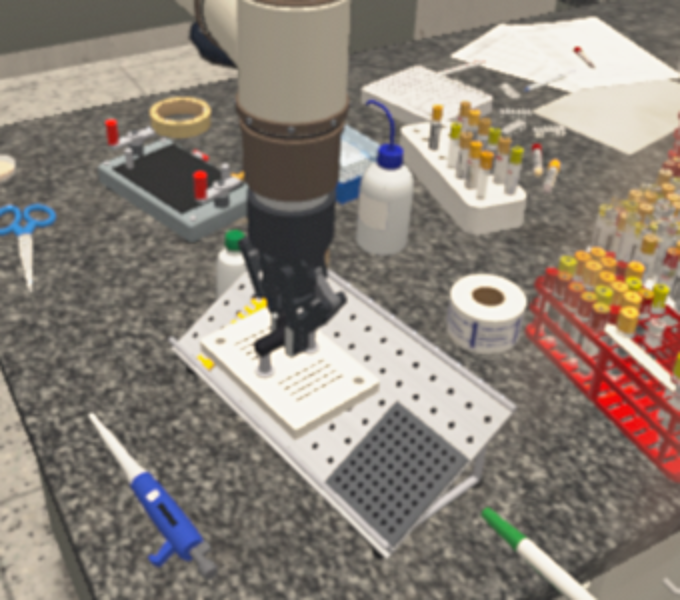

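The plate is level over the gap, with the comb to the left and the grid to the right. I lower it slowly and watch for contact near z = 103.

Call:
arm_command(
  steps=[0, 0, 0.002, 0, 0, 0, 0.002, 0, 0, 0, 0.002, 0, 0, 0, 0.002, 0, 0, 0, 0.002, 0, 0, 0, 0.002, 0, 0, 0, 0.002, 0],
)

```text
clock: 20.1
position: [499.5, -221.6, 101.8]
ee_rot: [-0.088, 0.996, -0.0, -0.0]
contact_force: [-8.2, 2.5, 13.8]
gripper_width: 12.9
grasp_force: 61.5
```

Call:
arm_command(
  steps=[0, 0, 0.0015, 0, 0, 0, 0.0015, 0, 0, 0, 0.0015, 0],
)

```text
clock: 20.48
position: [497.7, -221.9, 98.9]
ee_rot: [-0.088, 0.996, -0.0, -0.002]
contact_force: [-14.0, 0.8, 21.2]
gripper_width: 12.9
grasp_force: 63.2
```

Call:
arm_command(
  steps=[0, 0, 0.001, 0, 0, 0, 0.001, 0, 0, 0, 0.001, 0, 0, 0, 0.001, 0],
)

```text
clock: 20.98
position: [495.4, -222.2, 94.6]
ee_rot: [-0.088, 0.996, -0.0, -0.004]
contact_force: [-16.9, -1.1, 20.4]
gripper_width: 12.5
grasp_force: 64.6
```

Call:
arm_command(
  steps=[-0.001, 0, 0.001, 0, -0.001, 0, 0.001, 0, -0.001, 0, 0.001, 0, -0.001, 0, 0.001, 0, -0.001, 0, 0.001, 0, -0.001, 0, 0.001, 0],
)

```text
clock: 21.72
position: [493.9, -222.2, 87.7]
ee_rot: [-0.087, 0.996, 0.001, -0.012]
contact_force: [-30.8, -6.0, 27.5]
gripper_width: 12.4
grasp_force: 70.0
```

The gripper is yielding down the slope: bar at about x = 57 on the board, with about 0.2 rad still to go. I move it up the slope so the lower edge clears the cleat.

Call:
arm_command(
  steps=[-0.0018, 0, -0.001, 0, -0.0018, 0, -0.001, 0, -0.0018, 0, -0.001, 0, -0.0018, 0, -0.001, 0],
)

```text
clock: 22.22
position: [494.8, -221.8, 89.2]
ee_rot: [-0.087, 0.996, 0.002, -0.02]
contact_force: [-35.3, -14.5, 20.9]
gripper_width: 12.6
grasp_force: 69.5
```

```bash
cat > bd.py <<'E'
from plan import *
def bar():
    p=cur();s=read_state();a=p[0]*.9845+p[1]*.1746-425.6;z=p[2]+18.1-30
    xb=a*.866+z*.5;d=-a*.5+z*.866;y=-.1746*p[0]+.9845*p[1]+317.9
    f=s["contact_force"];n=np.array([-.5*.9845,-.5*.1746,.866]);u=np.array([.866*.9845,.866*.1746,.5])
    print("bar on board x %.1f y %.1f d %.1f"%(xb,y,d),"p",p.round(2),"Fn %.1f Fu %.1f"%(f@n,f@u),"tq",s["wrist_torque"].round(2),s["ee_rot"].round(3))
bar()
E
python3 bd.py
```

```text
bar on board x 58.4 y 13.1 d 55.5 p [ 494.82 -221.84   89.16    3.32] Fn 36.7 Fu -21.8 tq [-4.01  9.99  0.44] [-0.087  0.996  0.002 -0.02 ]
```

Run:
```python
from h import *
a=get_image("scene")[230:370,230:380,::-1];b=get_image("wrist")[:,:,::-1]
cv2.imwrite("pics/m4.png",np.hstack([cv2.resize(a,(400,373)),cv2.resize(b[:,:],(400,373))]))
```

```text
(no output)
```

View pics/m4.png

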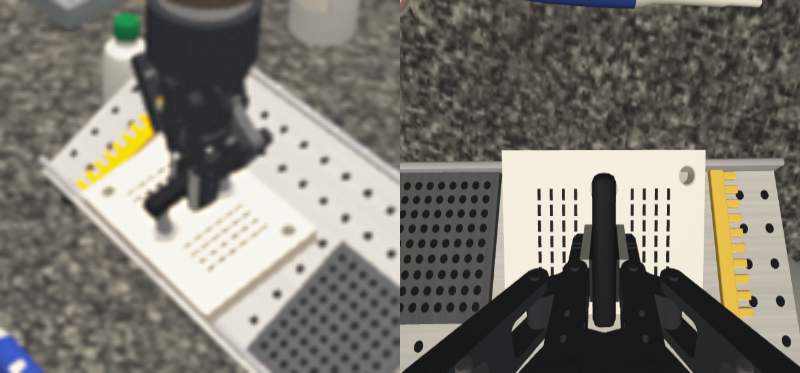

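The plate's lower edge overhangs the cleat, and pressing harder only adds friction. I lift off a little (the plate keeps its tilt in the grip), shift up the slope, and lower again.

Call:
arm_command(
  steps=[0, 0, -0.003, 0, 0, 0, -0.003, 0, 0, 0, -0.003, 0, 0, 0, -0.003, 0, 0, 0, -0.003, 0, 0, 0, 0, 0],
)

```text
clock: 23.08
position: [513.6, -218.7, 104.9]
ee_rot: [-0.088, 0.996, -0.0, 0.001]
contact_force: [0.8, 0.1, -3.4]
gripper_width: 12.8
grasp_force: 66.1
```

```bash
python3 bd.py
```

```text
bar on board x 82.7 y 12.9 d 59.6 p [ 513.55 -218.73  104.86    3.32] Fn -3.3 Fu -1.0 tq [-0.02  0.    0.02] [-0.088  0.996 -0.     0.001]
```

Call:
arm_command(
  steps=[0, 0, 0.002, 0, 0, 0, 0.002, 0, 0, 0, 0.002, 0, 0, 0, 0.0015, 0, 0, 0, 0.0015, 0],
)

```text
clock: 23.7
position: [512.6, -219.3, 97.4]
ee_rot: [-0.088, 0.996, -0.0, -0.0]
contact_force: [-7.4, 1.7, 12.4]
gripper_width: 13.4
grasp_force: 68.6
```

```bash
python3 bd.py
```

```text
bar on board x 78.0 y 12.6 d 53.6 p [ 512.57 -219.25   97.35    3.32] Fn 14.2 Fu 0.2 tq [0.83 1.43 0.11] [-0.088  0.996 -0.    -0.   ]
```

Call:
arm_command(
  steps=[0, 0, 0.0015, 0, 0, 0, 0.0015, 0, 0, 0, 0.0015, 0, 0, 0, 0.0015, 0],
)

```text
clock: 24.2
position: [510.6, -219.6, 92.1]
ee_rot: [-0.088, 0.996, -0.0, -0.002]
contact_force: [-12.4, -0.4, 15.0]
gripper_width: 13.0
grasp_force: 71.3
```

```bash
python3 bd.py
```

```text
bar on board x 73.6 y 12.6 d 50.1 p [ 510.56 -219.59   92.07    3.32] Fn 19.1 Fu -3.1 tq [ 0.06  2.73 -0.09] [-0.088  0.996 -0.    -0.002]
```

Call:
arm_command(
  steps=[0, 0, 0.0015, 0, 0, 0, 0.0015, 0, 0, 0, 0.001, 0, 0, 0, 0.001, 0],
)

```text
clock: 24.7
position: [509.3, -219.8, 86.9]
ee_rot: [-0.087, 0.996, 0.0, -0.003]
contact_force: [-11.6, -0.7, 10.8]
gripper_width: 13.0
grasp_force: 74.1
```

```bash
python3 bd.py
```

```text
bar on board x 69.9 y 12.6 d 46.2 p [ 509.27 -219.76   86.9     3.32] Fn 15.1 Fu -4.6 tq [0.1  2.67 0.02] [-0.087  0.996  0.    -0.003]
```

Call:
arm_command(
  steps=[0, 0, 0.001, 0, 0, 0, 0.001, 0],
)

```text
clock: 24.95
position: [508.9, -219.8, 84.8]
ee_rot: [-0.088, 0.996, 0.0, -0.004]
contact_force: [-16.4, -0.7, 19.1]
gripper_width: 12.8
grasp_force: 76.4
```

```bash
python3 bd.py
```

```text
bar on board x 68.5 y 12.7 d 44.6 p [ 508.86 -219.8    84.78    3.32] Fn 24.7 Fu -4.5 tq [0.12 3.33 0.09] [-0.088  0.996  0.    -0.004]
```

Call:
arm_command(
  steps=[0, 0, 0.001, 0, 0, 0, 0.001, 0],
)

```text
clock: 25.2
position: [508.5, -219.8, 82.6]
ee_rot: [-0.087, 0.996, 0.0, -0.004]
contact_force: [-14.5, -1.8, 16.4]
gripper_width: 12.9
grasp_force: 77.5
```

```bash
python3 bd.py
```

```text
bar on board x 67.1 y 12.7 d 42.9 p [ 508.53 -219.84   82.61    3.32] Fn 21.5 Fu -4.4 tq [-0.3   3.4  -0.11] [-0.087  0.996  0.    -0.004]
```

```bash
cat > ang.py <<'E'
from bd import *
c=get_calibration("wrist");im=get_image("wrist");cv2.imwrite("pics/ang.png",im[:,:,::-1])
i=im.astype(int);m=(i.min(2)>200)&(i[...,0]-i[...,2]>6)
m=cv2.morphologyEx(m.astype(np.uint8),cv2.MORPH_OPEN,np.ones((3,3)))
b=max(blobs(m>0,500),key=lambda b:b[0]);m=b[3];print(b[0],b[2])
ys=[];xs=range(b[2][0]+15,b[2][0]+b[2][2]-15,3)
for x in xs:
    ys.append(np.argmax(m[:,x]))
L=np.polyfit(xs,ys,1)
rows=range(b[2][1]+8,b[2][1]+50,2)
lf=[np.argmax(m[r]) for r in rows];rt=[639-np.argmax(m[r][::-1]) for r in rows]
A=np.polyfit(rows,lf,1);B=np.polyfit(rows,rt,1)
def inter(A):
    x=A[1]
    for _ in range(9): x=np.polyval(A,np.polyval(L,x))
    return x,np.polyval(L,x)
ca,cb=inter(A),inter(B);print("corners",np.round(ca,1),np.round(cb,1))
# depth from the known 150 mm edge length
(o,d1),(_,d2)=ray(c,ca),ray(c,cb)
k=150/np.linalg.norm(d1/ (d1@c["cam_to_world"][:3,2])-d2/(d2@c["cam_to_world"][:3,2]))
for d in (d1,d2):
    P=o+k*d/(d@c["cam_to_world"][:3,2]);a=P[0]*.9845+P[1]*.1746-425.6;z=P[2]-30
    print("corner",P.round(1),"board x %.1f y %.1f z %.1f"%(a*.866+z*.5,-.1746*P[0]+.9845*P[1]+317.9,-a*.5+z*.866))
E
python3 ang.py
```

```text
bar on board x 67.1 y 12.7 d 42.9 p [ 508.53 -219.84   82.61    3.32] Fn 21.5 Fu -4.4 tq [-0.3   3.4  -0.11] [-0.087  0.996  0.    -0.004]
32058 [162 212 331 163]
corners [176.3 212. ] [478.2 212. ]
corner [ 488.5 -300.    48.3] board x 11.7 y -62.7 z 14.4
corner [ 462.6 -152.3   48.5] board x 12.0 y 87.2 z 14.4
```

View pics/ang.png

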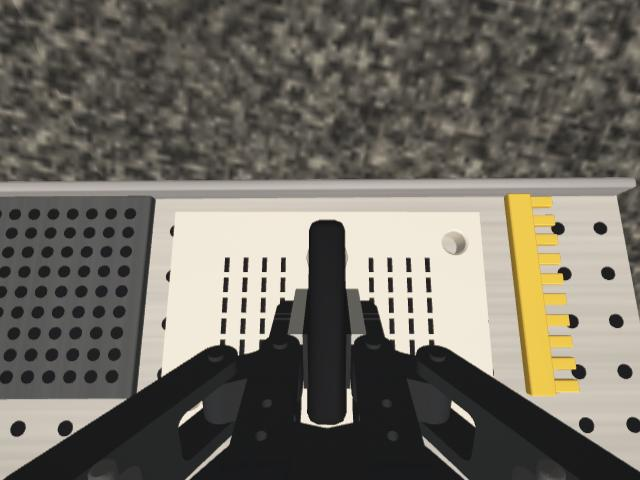

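The plate is flat: its lower edge top is at z = 14.4 for a 14 mm plate, and the edge is 12 mm up from the cleat. I slide it down the slope while still holding it.

Call:
arm_command(
  steps=[0.0013, 0, 0.0006, 0, 0.0013, 0, 0.0006, 0, 0.0013, 0, 0.0007, 0, 0.0013, 0, 0.0007, 0, 0.0013, 0, 0.0007, 0, 0.0013, 0, 0.0007, 0, 0, 0, 0, 0],
)

```text
clock: 26.12
position: [508.3, -220.5, 81.6]
ee_rot: [-0.089, 0.996, -0.001, 0.004]
contact_force: [-5.5, 5.7, 20.8]
gripper_width: 13.0
grasp_force: 78.1
```

```bash
python3 ang.py
```

```text
bar on board x 66.3 y 12.0 d 42.2 p [ 508.28 -220.54   81.64    3.32] Fn 20.2 Fu 6.6 tq [ 1.67  0.87 -0.08] [-0.089  0.996 -0.001  0.004]
32033 [163 212 330 163]
corners [176.2 212. ] [478.8 212. ]
corner [ 488.8 -300.7   47.6] board x 11.5 y -63.5 z 13.6
corner [ 462.5 -153.    47.1] board x 11.2 y 86.5 z 13.3
```

Call:
arm_command(
  steps=[0.0013, 0, -0.0003, 0, 0.0013, 0, 0.0003, 0, 0.0013, 0, 0.0005, 0, 0.0013, 0, 0.0006, 0, 0.0013, 0, 0.0006, 0, 0.0013, 0, 0.0006, 0, 0, 0, 0, 0],
)

```text
clock: 27.05
position: [501.5, -222.6, 77.7]
ee_rot: [-0.089, 0.996, -0.002, 0.005]
contact_force: [-0.8, 0.1, 8.0]
gripper_width: 13.0
grasp_force: 76.4
```

```bash
python3 ang.py
```

```text
bar on board x 58.3 y 11.1 d 42.3 p [ 501.54 -222.63   77.66    3.32] Fn 7.4 Fu 3.3 tq [ 0.09 -0.48  0.04] [-0.089  0.996 -0.002  0.005]
32888 [146 212 348 164]
corners [179.8 217.8] [478.8 208.9]
corner [ 485.3 -301.3   42.5] board x 5.8 y -63.5 z 11.0
corner [ 454.8 -154.5   40.4] board x 1.0 y 86.4 z 11.4
```

Call:
arm_command(
  steps=[0.0013, 0, 0.0006, 0, 0.0013, 0, 0.0006, 0, 0.0013, 0, 0.0006, 0, 0.0013, 0, 0.0006, 0, 0, 0, 0, 0],
)

```text
clock: 27.72
position: [498.4, -223.1, 75.9]
ee_rot: [-0.089, 0.996, -0.002, 0.007]
contact_force: [3.0, 3.1, 9.6]
gripper_width: 12.7
grasp_force: 76.4
```

```bash
python3 ang.py
```

```text
bar on board x 54.6 y 11.2 d 42.3 p [ 498.44 -223.13   75.86    3.32] Fn 6.6 Fu 7.8 tq [ 0.85 -1.09 -0.01] [-0.089  0.996 -0.002  0.007]
33126 [144 211 350 165]
corners [174.3 219.9] [479.2 206.4]
corner [ 482.5 -303.    44.5] board x 4.2 y -64.7 z 14.3
corner [ 450.  -156.6   41.6] board x -2.8 y 85.1 z 15.0
```

View pics/ang.png

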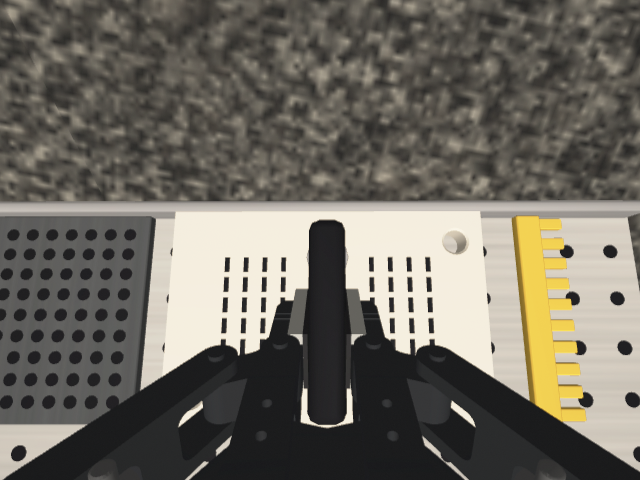

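The plate's lower edge is level at row 211 and touches the cleat, with 7.8 N of resistance along the slope. The comb and grid are clear, so I release.

Call:
arm_command(
  steps=[0, 0, 0, 0, 0, 0, 0, 0, 0, 0, 0, 0, 0, 0, 0, 0],
  grip=0.05,
)

```text
clock: 28.28
position: [492.1, -222.6, 71.6]
ee_rot: [-0.088, 0.996, 0.0, -0.0]
contact_force: [0.9, 0.0, -0.2]
gripper_width: 50.0
grasp_force: 0.0
```

Call:
arm_command(
  steps=[0, 0, -0.01, 0, 0, 0, -0.02, 0, 0, 0, -0.03, 0, 0, 0, -0.03, 0, 0, 0, -0.03, 0, 0, 0, -0.03, 0, 0, 0, 0, 0, 0, 0, 0, 0],
)

```text
clock: 29.28
position: [491.9, -222.4, 221.8]
ee_rot: [-0.088, 0.996, 0.0, -0.0]
contact_force: [-0.8, 0.4, 0.1]
gripper_width: 49.8
grasp_force: 0.0
```

Run:
```python
from bd import *
c=get_calibration("wrist");im=get_image("wrist");cv2.imwrite("pics/fin.png",im[:,:,::-1])
print(read_state()["contact_force"],read_state()["gripper_width"])
```

```text
bar on board x 122.1 y 13.1 d 171.8 p [ 491.93 -222.38  221.77    3.32] Fn 0.5 Fu -0.5 tq [-0.    0.05  0.08] [-0.088  0.996  0.    -0.   ]
[-0.73650843  0.06131889 -0.71646133] 49.87919856563545
```

View pics/fin.png

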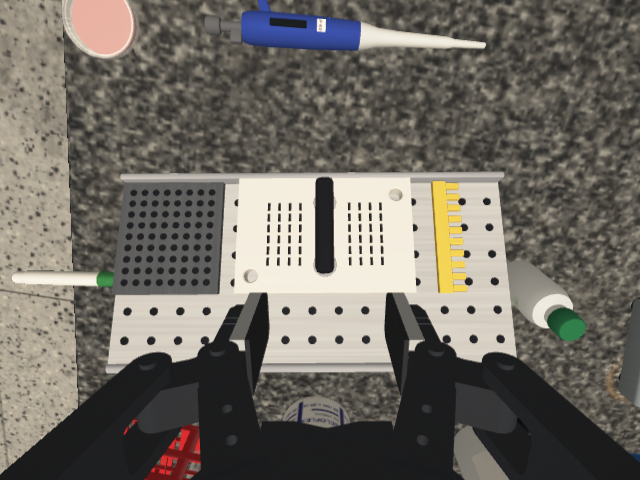

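The plate lies flat against the cleat at row 178, between the grid and the comb, with the handle up. The tool is clear of everything, so I hand in.

```bash
python3 -c "
from bench import *
print(job_done())"
```

```text
the job is handed in; nothing more can be done
None
```

I handed the job in at about 29 s: both clamps were swung to about 1.5 rad, and the plate was lifted level off its dowels and laid flat, handle up, against the cleat between the grid and the comb. The hand-in gave no verdict, but the last wrist image shows the plate flat and parallel to the cleat, and nothing appears disturbed in the views I took.

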